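# Register a card and emboss it

## Robot

A 6-joint arm with a two-finger parallel gripper is mounted at the origin on the work surface. World frame = base frame: x ahead of the robot, y to its left, z up, the work surface at z = 0. Lengths are in m, angles in rad, forces in N, time in s.
With the tool pointing down it reaches from about 0.25 to 0.775 m from the base axis. Payload 8.9 kg.
Tool frame: the origin (TCP) lies midway between the tips of the shut fingers; the grasp point (between the pads) lies 19 mm behind it; z points along the fingers, y is the line along which they close (so a half turn about z gives the same grasp; the last joint's range is limited). The gripper opens to 85 mm and grips with 20 to 120 N. Pads are 22 mm wide; open, the fingers measure 114 mm over their backs; the gripper's body (76 mm by 85 mm) begins 54 mm behind the grasp point. The pads swing forward as they close: fully open they stand 13 mm farther back than shut.
Start: joints at [0.963, 0.291, -0.153, 1.127, 0, 1.431], TCP at [0.237, 0.468, 0.231] pointing down, gripper open.
Joint ranges: [-2.52, 2.52], [-0.91, 1.74], [-1.3, 1.37], [-1.96, 2.02], [-1.52, 1.47], [-3.14, 3.14]. Speed limits (rad/s): [2.22, 2.22, 2.79, 3.14, 3.14, 3.14].

## Interface

Orientations are given as [roll, pitch, yaw] about the fixed x, y, z axes, in that order (R = Rz(yaw) Ry(pitch) Rx(roll)).
In Python, from rig import * gives the robot as it stands.
- The arm moves only by the shell command python3 -m creep 'ROWS' [OPENING] [FORCE]. ROWS is rows parted by semicolons, their numbers by spaces, 1 to 12 of them, each of 6 numbers: dx, dy, dz in m, then a rotation vector rx, ry, rz in rad; each row shifts and turns the commanded pose from where the row before left it, along the tool's axes as they then stand; what a row does not reach is not made up. A row lasts 1/12 s, in which the tool goes at most 0.0417 m and 0.125 rad, less where a joint would pass 70% of its speed; a pose out of reach is approached as far as the arm can. OPENING is the finger opening in m, set as the command begins (- or left out keeps the last). The fingers move at their own pace and stop on an object; FORCE is the grip in N (left out, the last holds). Time passes only in rows, so rows that do not move let the fingers close. It prints the time, the measured TCP pose, the force, the opening and the grip force at its end.
- read_state(): the state, without advancing time (a new reading comes with each control period).
- snapshot(name): name is "scene" or "top"; returns a dict with "img" (400x640x3 uint8, red, green, blue), "camera_matrix" (3x3 intrinsics, pixels), "k1" (the pictures are not rectified: a ray, as slopes to the right and down, at radius r is drawn at 1 + k1 r^2 times it, then the intrinsics apply), "camera_from_world" (4x4, takes a point from world to camera coordinates). Camera axes: x right, y up, looking along -z (the intrinsics and any distortion apply to the point x, -y, -z); pixel columns grow to the right and rows downward; lengths in m; the calibration is good to about 2 mm. A picture is of the moment at which its call begins. There is no depth.
- finish_job(): hands the job in; it is judged then, once.
The state is a dict: "t": time; "joints": joint angles; "joint_velocities": joint speeds; "tau": joint torques, N m; "position": TCP position; "eef_rot": TCP orientation; "force": force on the tool from outside, world axes, zero at the start; "ft_torque": the same for the moment, N m; "gripper_width": finger opening in m; "grip_force": force on a finger pad.
Only numpy, scipy, OpenCV 4.12 (cv2) and the standard library are available. Lean on these libraries where they do the work, as an engineer would, in place of code of your own. Each camera call takes 0.05 s, during which the arm holds its last target. There are 200 camera calls.

## Task

First slide the blue card tray until the red dot on the card sits right under the needle point. Then fetch the yellow embossing block, keep it square to the jig with its brass-dot end away from the robot, slide it over the hidden locating pin of the jig until it drops on, and press it fully down against the sprung bed, with the dot still under the needle. Finish while holding the block pressed down (do not let go), and leave the green block, brush, ink bottle, bowl and paint pots undisturbed.

Things in the scene. Friction and masses are not known exactly. Their poses are not given: they have to be found in the camera images.
- jig: Embossing jig: plywood board 230 x 460 x 18 mm fixed to the table, origin at the centre of its underside; x points away from the robot (turned up to 0.25 rad), y left along the board, z up. A blue card tray slides along y on the line x = -61.5 mm. Behind it is the black sprung bed, x -20 to +80, y -65 to +65 mm; its top is 36 mm above the table when up, 31 mm when pressed down.
- pin_slot (a point): Middle of the slot in the bed (jig x 15, y 0 mm), 36 mm above the table; the slot runs along jig y. In it stands the fixed steel locating pin, 10 mm across, tip coned to 6 mm, 45 mm above the table (9 mm above the raised bed). The pin is reset from job to job, anywhere within 13 mm either way along the slot, and is not tracked; the block hides it.
- needle_tip (a point): Point of the fixed steel needle that hangs from a red arm on a post (post 75 mm behind the needle, arm top 103 mm above the table); the tip is 38 mm above the table, 8 mm above the card. It stands over the tray line at jig y of about 145 to 180 mm and never moves during the job.
- mark (a point): Centre of the red dot, 10 mm across, on the white card near the left end of the tray, 30 mm above the table; it moves with the tray.
- tray_knob (a point): Centre of the top of the tray's upright black knob, a round post 18 mm across rising 35 mm above the tray (top 63 mm above the table, tray top 28 mm); 250 mm to the right (-y of the jig) of the red dot. Pinch it from above to slide the tray.
- tray (a joint): Slide of the card tray along the jig's +y, m, 0 to 0.145; needs about 2 N to move and stays where it is left.
- block: Embossing block with YELLOW top and handle, loose on the table, 0.28 to 0.46 kg. Plate 140 (x) x 60 (y) x 23 mm high, origin at the centre of its underside. On its middle a bar handle 60 mm long (x), 14 mm thick (y), from 23 to 65 mm above the underside. A brass dot on top marks the +x end. The -x end carries the steel die and overhangs the card when the block is on the pin.
- bore (a point): Centre of the mouth of the blind round bore in the yellow block; it is the centre of the underside, right below the handle. Bore 14 mm across, 18 mm deep, 2 mm chamfer at the mouth.
- brass_dot (a point): Brass dot, 14 mm across, on the top of the yellow block, 55 mm from its middle towards its +x end, 23 mm above the underside.
- bed (a joint): How far the sprung bed is pressed down, m: 0 is up, 0.005 is the bottom stop. It starts to yield at 6 N and is fully down at 13.5 N, of which the block's weight gives 3 to 4.5 N; it springs back when let go.
- spare_block: second embossing block, same shape and size as the yellow one but with a GREEN top and handle; a bystander, leave it alone
- bowl: small steel bowl, 110 mm across, 45 mm high; bystander; origin at the centre of its underside
- red_pot: red paint pot, 32 mm across, 38 mm high; bystander; origin under its centre
- blue_pot: blue paint pot, 32 mm across, 38 mm high; bystander; origin under its centre
- ink: ink bottle with black cap, 34 mm across, 60 mm high; bystander; origin under its centre
- brush: paint brush with yellow handle lying on the table, 190 mm long; bystander
Mind the look-alikes: they are no part of the job. What is meant by the block is not orange or purple, and is the smaller of those in its own colour.

How it is judged:
By the outcome, as a careful person would: the job done as asked, in the order asked, and still so for the second after the job is handed in, while the arm keeps its last pose, push and grip.
It also fails if it takes over 72 s, if anything falls off the work surface, if the arm or the gripper's body presses on something with over 40 N, if the wrist force passes 120 N, or if a joint passes its speed limit or range.

## Working session

There is one attempt and no reset: what is moved stays moved. The work goes in short steps, Python scripts to look and compute and a shell command to move; the robot and the scene stay as the last step left them, time stands still between calls to the robot, and variables do not carry over. Pictures are saved under pics/ and viewed, at most 10 in all, crops included, and the job is handed in when it is done.

```bash
mkdir -p pics; ls
python3 - <<'E'
from rig import *
import cv2,numpy as np
for n in ("scene","top"):
    s=snapshot(n); cv2.imwrite(f"pics/{n}0.png",s["img"][:,:,::-1]); print(n,s["camera_matrix"],s["k1"],s["camera_from_world"])
st=read_state(); print({k:np.round(v,3) for k,v in st.items()})
E
```

```text
pics
scene [[374.18109435   0.         314.39607533]
 [  0.         374.18109435 200.88057617]
 [  0.           0.           1.        ]] 0.023227612093422827 [[ 2.13454759e-01  9.76898950e-01  1.02716696e-02  3.32216546e-04]
 [-6.66165099e-01  1.37851979e-01  7.32953541e-01  2.90088853e-01]
 [ 7.14605575e-01 -1.63295049e-01  6.80201147e-01 -1.55934575e+00]
 [ 0.00000000e+00  0.00000000e+00  0.00000000e+00  1.00000000e+00]]
top [[392.38820408   0.         318.7248514 ]
 [  0.         392.38820408 204.47243988]
 [  0.           0.           1.        ]] -0.07882018582074024 [[-0.00428716 -0.99996154  0.00765121 -0.1090621 ]
 [ 0.99276749 -0.00333808  0.12000655 -0.51721826]
 [-0.1199764   0.00811036  0.99274362 -1.52011211]
 [ 0.          0.          0.          1.        ]]
{'t': np.float64(0.1), 'joints': array([ 0.963,  0.291, -0.154,  1.127,  0.   ,  1.431]), 'joint_velocities': array([-0.001, -0.   ,  0.003,  0.   ,  0.001, -0.001]), 'tau': array([ 1.0000e-03, -5.3798e+01,  3.3192e+01,  9.0000e-03, -0.0000e+00,
        0.0000e+00]), 'position': array([0.237, 0.468, 0.231]), 'eef_rot': array([-3.14 , -0.   ,  2.673]), 'force': array([-0.148, -0.249, -0.261]), 'ft_torque': array([-0.014,  0.022, -0.089]), 'grip_force': np.float64(0.0), 'gripper_width': np.float64(0.085)}
```

View pics/top0.png

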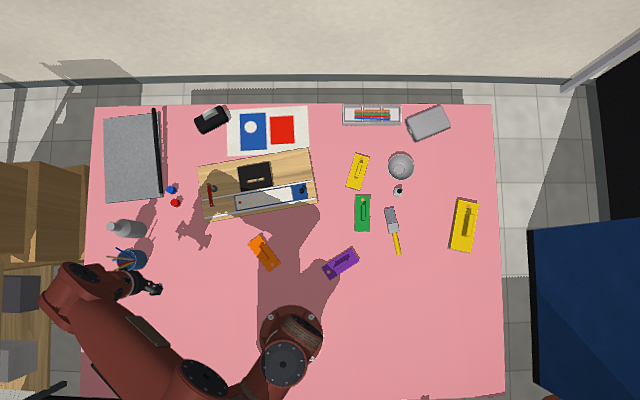

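View pics/scene0.png

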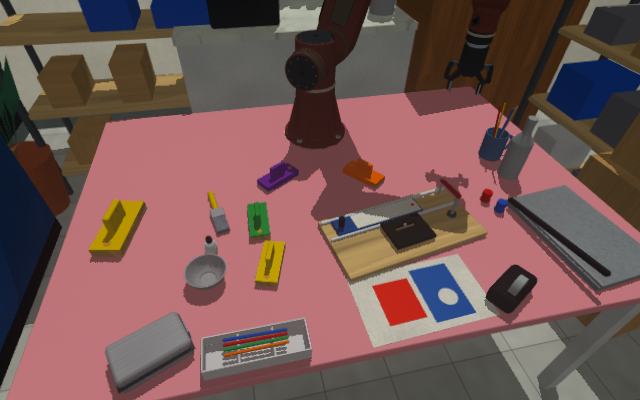

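Top view: the candidates are the small yellow block (358,171), the large yellow one (463,225), green (362,213), orange (264,252) and purple (341,262). The brush handle (396,243) is also yellow. I choose the smaller yellow block at (358,171), which is at (270,262) in the scene view. The jig is near (257,185).

```bash
cat > h.py <<'E'
from rig import *
import cv2,numpy as np
def ray(s,uv):
    K=s["camera_matrix"]; d=np.array([(uv[0]-K[0,2])/K[0,0],(uv[1]-K[1,2])/K[1,1]]); q=d.copy()
    for _ in range(20): q=d/(1+s["k1"]*(q@q))
    T=np.array(s["camera_from_world"]); R=T[:3,:3]
    v=R.T@np.array([q[0],-q[1],-1.]); return -R.T@T[:3,3], v/np.linalg.norm(v)
def plane(s,uv,z):
    c,v=ray(s,uv); return c+v*(z-c[2])/v[2]
def two(s1,u1,s2,u2):
    A=np.zeros((3,3)); b=np.zeros(3)
    L=[ray(s1,u1),ray(s2,u2)]
    for c,v in L:
        P=np.eye(3)-np.outer(v,v); A+=P; b+=P@c
    x=np.linalg.solve(A,b)
    return x,[np.linalg.norm(np.cross(x-c,v)) for c,v in L]
def proj(s,p):
    T=np.array(s["camera_from_world"]); c=T[:3,:3]@np.array(p)+T[:3,3]
    q=np.array([c[0],-c[1]])/-c[2]; q=q*(1+s["k1"]*(q@q)); K=s["camera_matrix"]
    return np.array([K[0,0]*q[0]+K[0,2],K[1,1]*q[1]+K[1,2]])
def crop(s,x,y,w,h,k,name): cv2.imwrite(name,cv2.resize(s["img"][y:y+h,x:x+w,::-1],None,fx=k,fy=k,interpolation=cv2.INTER_CUBIC))
def blobs(s,lo,hi,box,amin=5):
    x,y,w,h=box; I=cv2.cvtColor(s["img"],cv2.COLOR_RGB2HSV)[y:y+h,x:x+w]
    m=cv2.inRange(I,np.array(lo),np.array(hi)); out=[]
    n,l,st,c=cv2.connectedComponentsWithStats(m)
    for i in range(1,n):
        if st[i,4]>=amin: out.append((st[i,4],np.round(c[i]+[x,y],2),cv2.minAreaRect(np.argwhere(l==i)[:,::-1].astype(np.float32)+np.float32([x,y]))))
    return out
E
python3 - <<'E'
from h import *
a=snapshot("top"); b=snapshot("scene")
crop(a,190,140,200,100,4,"pics/t1.png"); crop(b,240,160,256,130,3.1,"pics/s1.png")
print("yel",blobs(a,(22,120,90),(32,255,255),(335,145,45,50)),blobs(b,(22,120,90),(32,255,255),(250,235,45,55)))
E
```

```text
yel [(np.int32(487), array([357.12, 171.71]), ((357.2110595703125, 171.46331787109375), (14.463177680969238, 34.09861755371094), 16.699243545532227))] [(np.int32(854), array([270.09, 261.43]), ((269.76922607421875, 261.1538391113281), (21.96500587463379, 43.145545959472656), 11.309932708740234))]
```

View pics/t1.png

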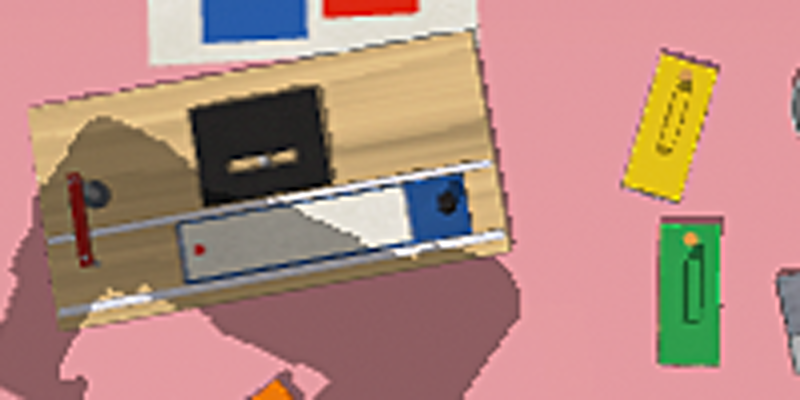

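View pics/s1.png

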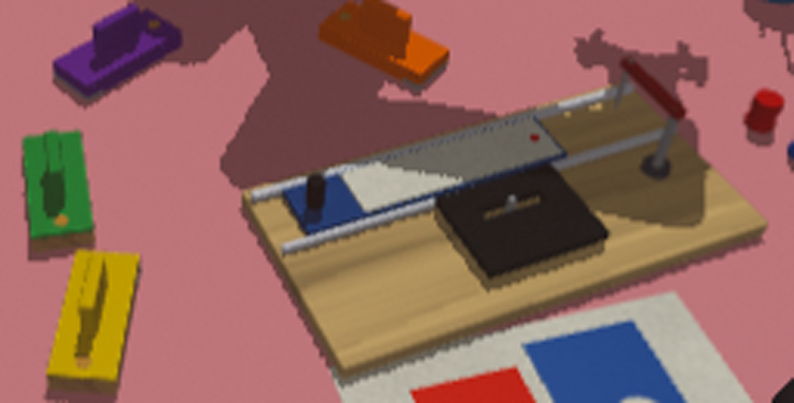

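Top crop: red dot (239.8,202.5), knob top (301.7,190.7), pin glint in the slot (255.8,180.0), and the red arm from (208,184) to (211.5,206). The small yellow block's brass dot (361,159) is at its far end. Scene: pin (405,224.5), dot (412.6,204.5), needle near (440,188). The choice of block is confirmed.

Run:
```python
from h import *
a=snapshot("top"); b=snapshot("scene")
c=lambda s,x,y:cv2.resize(s["img"][y:y+32,x:x+32,::-1],None,fx=12,fy=12,interpolation=cv2.INTER_CUBIC)
cv2.imwrite("pics/n1.png",np.hstack([c(a,196,180),c(b,424,170)]))
def P(*x): print(*[np.round(v,4) if not isinstance(v,list) else np.round(v,4) for v in x])
T=dict(pin=(255.75,180),dot=(239.75,202.5),knob=(301.7,190.7))
S=dict(pin=(405.2,224.5),dot=(412.6,204.5),knob=(240+317/3.1,160+180/3.1))
for k,z in zip(T,(.045,.030,.063)): P(k,two(a,T[k],b,S[k])[0],plane(a,T[k],z),plane(b,S[k],z))
# red dot centroids
print(blobs(a,(0,90,60),(8,255,255),(200,180,60,40),3)); print(blobs(b,(0,110,60),(8,255,255),(400,175,60,40),3))
cs=[(30,105),(475,30),(510,250),(60,328)]
Q=[plane(a,(190+x/4,140+y/4),.018) for x,y in cs]
for q in Q:P(q)
P(np.linalg.norm(Q[0]-Q[1]),np.linalg.norm(Q[1]-Q[2]),sum(Q)/4)
for i,j in((1,0),(2,3)):
  d=Q[j]-Q[i]; P(np.arctan2(-d[0],d[1]))
for i,j in((3,0),(2,1)):
  d=Q[j]-Q[i]; P(np.arctan2(d[1],d[0]))
cs=[(240+x/3.1,160+y/3.1) for x,y in ((345,372),(765,228))]
R=[plane(b,c_,.018) for c_ in cs]; P(*R); d=R[1]-R[0]; P(np.arctan2(-d[0],d[1]))
# yellow block corners top, at z=.023
cy=[(663,50),(720,67),(680,202),(622,185)]
Y=[plane(a,(190+x/4,140+y/4),.023) for x,y in cy]
P(sum(Y)/4,*[np.linalg.norm(Y[i]-Y[(i+1)%4]) for i in range(4)])
for i,j in((3,0),(2,1)):
  d=Y[j]-Y[i]; P(np.arctan2(d[1],d[0]))
P("brass",plane(a,(190+685/4,140+77/4),.023))
```

```text
Traceback (most recent call last):
numpy._core._exceptions._UFuncNoLoopError: ufunc 'multiply' did not contain a loop with signature matching types (dtype('<U3'), dtype('float64')) -> None
```

View pics/n1.png

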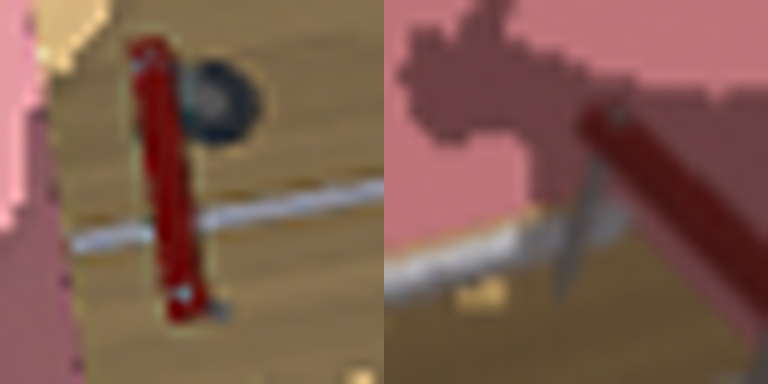

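Needle tip: top (214.4,205.5), just showing past the arm's end; scene (438.2,194.4).

```bash
cat > m.py <<'E'
from h import *
a=snapshot("top"); b=snapshot("scene")
def P(n,*x): print(n,*[np.round(v,4) for v in x])
t=lambda x,y:((x+.5)/4-.5+190,(y+.5)/4-.5+140)
s_=lambda x,y:((x+.5)/3.1-.5+240,(y+.5)/3.1-.5+160)
T=dict(pin=t(263,160),dot=t(199,250),knob=t(447,203),needle=(214.4,205.5))
S=dict(pin=s_(512,199),dot=s_(535,138),knob=s_(317,180),needle=(438.2,194.4))
for k,z in zip(T,(.045,.030,.063,.038)): P(k,two(a,T[k],b,S[k])[0],plane(a,T[k],z),plane(b,S[k],z))
for r in blobs(a,(0,90,60),(8,255,255),(230,192,20,20),3)+blobs(b,(0,110,60),(8,255,255),(403,195,20,20),3): print(r[:2])
Q=[plane(a,t(*c),.018) for c in [(30,105),(475,30),(510,250),(60,328)]]
P("jig",np.linalg.norm(Q[0]-Q[1]),np.linalg.norm(Q[1]-Q[2]),sum(Q)/4)
for i,j in((1,0),(2,3)):
  d=Q[j]-Q[i]; P("yaw",np.arctan2(-d[0],d[1]))
for i,j in((3,0),(2,1)):
  d=Q[j]-Q[i]; P("yaw",np.arctan2(d[1],d[0]))
R=[plane(b,s_(*c),.018) for c in ((345,372),(765,228))]; d=R[1]-R[0]; P("sceneyaw",np.linalg.norm(d),np.arctan2(-d[0],d[1]))
Y=[plane(a,t(*c),.023) for c in [(663,50),(720,67),(680,202),(622,185)]]
P("blk",sum(Y)/4,*[np.linalg.norm(Y[i]-Y[(i+1)%4]) for i in range(4)])
for i,j in((3,0),(2,1)):
  d=Y[j]-Y[i]; P("byaw",np.arctan2(d[1],d[0]))
P("brass",plane(a,t(685,77),.023))
Z=[plane(b,s_(*c),.023) for c in [(80,251),(140,255),(113,386),(48,378)]]
P("blk scene",sum(Z)/4,*[np.linalg.norm(Z[i]-Z[(i+1)%4]) for i in range(4)])
d=Z[3]-Z[0];P("byaw",np.arctan2(d[1],d[0])); d=Z[2]-Z[1];P("byaw",np.arctan2(d[1],d[0]))
E
python3 m.py
```

```text
pin [0.6152 0.1394 0.0441] [0.615  0.1392 0.045 ] [0.616  0.1391 0.045 ]
dot [0.5273 0.2035 0.0308] [0.5274 0.2038 0.03  ] [0.5265 0.204  0.03  ]
knob [ 0.5689 -0.0428  0.0615] [ 0.5685 -0.0435  0.063 ] [ 0.5704 -0.0427  0.063 ]
needle [0.5122 0.2987 0.0423] [0.5133 0.3012 0.038 ] [0.5078 0.3004 0.038 ]
(np.int32(6), array([239.5, 202. ]))
(np.int32(6), array([411.83, 203.83]))
jig 0.4585 0.2283 [0.6026 0.1378 0.018 ]
yaw 0.1654
yaw 0.1695
yaw 0.1664
yaw 0.1528
sceneyaw 0.4505 0.173
blk [ 0.653  -0.2677  0.023 ] 0.0602 0.1448 0.0604 0.1452
byaw -0.3038
byaw -0.3023
brass [ 0.703  -0.2824  0.023 ]
blk scene [ 0.6543 -0.2671  0.023 ] 0.0565 0.1456 0.056 0.1423
byaw -0.3091
byaw -0.3131
```

```bash
cat > go.py <<'E'
import sys,numpy as np
from rig import *
from scipy.spatial.transform import Rotation as R
# args: x y z yaw -> delta in tool axes (after turning) and turn about tool z
x,y,z,yaw=map(float,sys.argv[1:5]); s=read_state()
Rt=R.from_euler("xyz",[np.pi,0,yaw]); Rc=R.from_euler("xyz",s["eef_rot"])
print("turn (tool axes)",np.round((Rc.inv()*Rt).as_rotvec(),4),"shift after turn",np.round(Rt.inv().apply(np.array([x,y,z])-s["position"]),4))
print("t",s["t"],"pos",np.round(s["position"],4),"rot",np.round(s["eef_rot"],4),"F",np.round(s["force"],1),"w",round(float(s["gripper_width"]),4),"grip",s["grip_force"])
E
python3 -m creep '0 0 0 0 0 -0.106;0 0 0 0 0 -0.106;0 0 0 0 0 -0.106;0 0 0 0 0 -0.106;0 0 0 0 0 -0.106;0 0 0 0 0 -0.105;-0.016 -0.037 0 0 0 0;-0.016 -0.037 0 0 0 0;-0.016 -0.037 0 0 0 0;-0.016 -0.037 0 0 0 0;-0.016 -0.037 0 0 0 0;-0.016 -0.037 0 0 0 0' 0.085
python3 -m creep '-0.016 -0.037 0 0 0 0;-0.016 -0.037 0 0 0 0;-0.016 -0.037 0 0 0 0;-0.016 -0.037 0 0 0 0;-0.016 -0.037 0 0 0 0;-0.016 -0.037 0 0 0 0;-0.016 -0.037 0 0 0 0;-0.016 -0.037 0 0 0 0;-0.016 -0.037 0 0 0 0;0 0 0 0 0 0;0 0 0 0 0 0'
python3 go.py .569 -.043 .037 3.308
```

```text
t: 1.4
position: [0.3692, 0.2637, 0.2315]
eef_rot: [3.141, 0.001, -2.975]
force: [1.1, 0.6, 1.3]
gripper_width: 0.0851
grip_force: 0.0
t: 2.32
position: [0.5663, -0.0412, 0.2307]
eef_rot: [3.141, -0.001, -2.978]
force: [-0.3, 0.8, 0.2]
gripper_width: 0.0852
grip_force: 0.0
turn (tool axes) [ 0.0002 -0.0006 -0.0033] shift after turn [-0.0024 -0.0022  0.1937]
t 2.3167 pos [ 0.5663 -0.0412  0.2307] rot [ 3.1414e+00 -6.0000e-04 -2.9785e+00] F [-0.3  0.8  0.2] w 0.0852 grip 0.0
```

```bash
python3 -m creep '-0.0024 -0.0022 0.03 0 0 0;0 0 0.04 0 0 0;0 0 0.04 0 0 0;0 0 0.04 0 0 0;0 0 0.03 0 0 0;0 0 0.013 0 0 0;0 0 0 0 0 0;0 0 0 0 0 0' 
python3 -m creep '0 0 0 0 0 0;0 0 0 0 0 0;0 0 0 0 0 0;0 0 0 0 0 0;0 0 0 0 0 0;0 0 0 0 0 0;0 0 0 0 0 0;0 0 0 0 0 0' 0.0 40
```

```text
t: 2.98
position: [0.5677, -0.04, 0.0383]
eef_rot: [3.141, -0.001, -2.974]
force: [0.6, -0.6, 0.4]
gripper_width: 0.0852
grip_force: 0.0
t: 3.65
position: [0.5688, -0.0413, 0.039]
eef_rot: [-3.141, 0.001, -2.976]
force: [-1.2, -0.1, 6.4]
gripper_width: 0.0168
grip_force: 38.9
```

```bash
python3 -m creep '0 0.012 0 0 0 0;0 0.012 0 0 0 0;0 0.012 0 0 0 0;0 0.012 0 0 0 0;0 0.012 0 0 0 0;0 0.012 0 0 0 0;0 0.012 0 0 0 0;0 0.012 0 0 0 0;0 0 0 0 0 0;0 0 0 0 0 0'
python3 - <<'E'
from h import *
a=snapshot("top"); b=snapshot("scene")
c=lambda s,x,y:cv2.resize(s["img"][y:y+32,x:x+32,::-1],None,fx=12,fy=12,interpolation=cv2.INTER_CUBIC)
cv2.imwrite("pics/n2.png",np.hstack([c(a,196,180),c(b,424,170)]))
for r in blobs(a,(0,90,60),(8,255,255),(200,180,40,40),3)+blobs(b,(0,110,60),(8,255,255),(424,170,35,35),3): print(r[:2])
E
```

```text
t: 4.48
position: [0.5521, 0.0545, 0.0389]
eef_rot: [3.141, -0.0, -2.974]
force: [-3.6, 0.8, 8.4]
gripper_width: 0.0166
grip_force: 39.4
(np.int32(305), array([234.26, 206.45]))
(np.int32(64), array([209.42, 195.12]))
(np.int32(5), array([215.2, 206.6]))
(np.int32(113), array([449.53, 187.46]))
(np.int32(6), array([438.17, 196.17]))
```

View pics/n2.png

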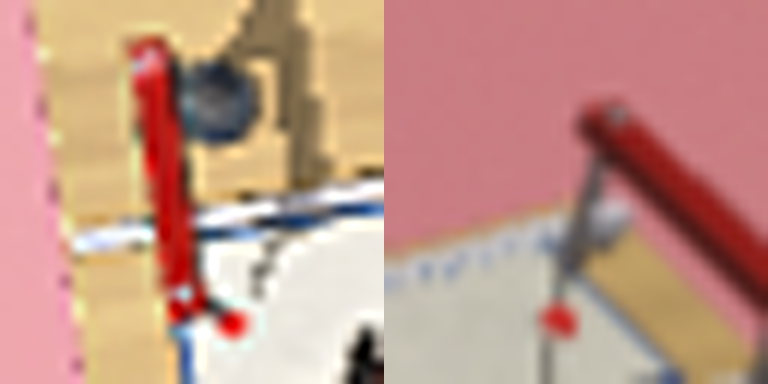

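Top: the red dot is at (215.2,206.6) with the needle (≈(214.4,205.5)) reaching its upper left. Scene: the dot is at about (438.2,196.3), with the tip just above it at about (438.0,194.5). Next I work out the residual.

Run:
```python
from h import *
a=snapshot("top"); b=snapshot("scene")
def cen(s,x,y,r,ch):  # redness-weighted centroid
    I=s["img"].astype(float)[y-r:y+r+1,x-r:x+r+1]
    w=np.clip(I[...,0]-np.maximum(I[...,1],I[...,2])-40,0,None)
    yy,xx=np.mgrid[y-r:y+r+1,x-r:x+r+1]; return np.array([(w*xx).sum(),(w*yy).sum()])/w.sum()
da=cen(a,215,207,2,0); db=cen(b,438,196,2,0)
p,e=two(a,da,b,db); print(da,db,p,e,plane(a,da,.03),plane(b,db,.03))
for z in (.038,.06,.09):
  q=plane(a,da,.03); q[2]=z; u=proj(a,q); q=plane(b,db,.03); q[2]=z; v=proj(b,q)
  print(z,"top",u,(u-[196,180]+.5)*12-.5,"scene",v,(v-[424,170]+.5)*12-.5+[384,0])
q=plane(b,db,.03)
for d in(.004,):
  q2=q+d*np.array([-.1657,.986,0]); print("4mm along: px",proj(b,q2)-proj(b,q),proj(a,q2)-proj(a,q))
g=lambda s,x0,x1,y0,y1:print(s["img"][y0:y1,x0:x1].sum(2))
print("scene rows 182-199 cols 433-445");g(b,433,446,182,199)
print("top rows 202-210 cols 209-219");g(a,209,220,202,211)
```

```text
[214.8994614 206.5529623] [438.11881188 196.27227723] [0.50985803 0.30074341 0.03155039] [np.float64(3.470549943253085e-05), np.float64(3.470549943250007e-05)] [0.51005273 0.30117834 0.03      ] [0.50833951 0.30183687 0.03      ]
0.038 top [214.38574138 206.32050718] [226.12889661 321.34608614] scene [438.69949138 194.44787926] [565.89389661 298.87455115]
0.06 top [212.94581773 205.66886077] [208.84981276 313.52632925] scene [440.32438273 189.34519731] [585.39259271 237.64236767]
0.09 top [210.91550568 204.74980487] [184.48606818 302.49765843] scene [442.60881338 182.17745098] [612.80576052 151.62941179]
4mm along: px [ 1.02802315 -0.29744156] [-0.98889543  0.16898082]
scene rows 182-199 cols 433-445
[[458 461 457 457 460 458 456 419 258 144 141 179 197]
 [460 457 457 458 457 454 457 425 283 176 135 142 178]
 [457 458 458 458 460 459 458 408 279 320 262 160 141]
 [455 458 461 457 459 461 460 356 262 362 403 289 158]
 [460 458 459 458 459 439 447 305 286 445 498 433 287]
 [458 444 442 444 445 472 431 288 405 538 563 490 423]
 [449 480 484 528 544 558 399 263 380 456 446 429 449]
 [534
[... 299 characters left out ...]
 526 429 396 425 435 432]
 [565 564 561 563 495 393 493 554 530 426 387 416 426]
 [562 565 561 507 362 309 370 536 564 527 424 380 407]
 [569 561 558 531 429 345 341 537 568 569 534 425 383]
 [570 567 563 562 418 483 508 561 569 569 573 537 451]]
top rows 202-210 cols 209-219
[[382 209 193 291 764 713 704 682 349 484 714]
 [355 207 302 243 636 734 714 687 471 736 705]
 [480 433 605 222 495 761 725 676 462 716 703]
 [607 185 287 181 144 386 661 728 711 697 693]
 [589 318 194 479 502 246 257 534 711 688 693]
 [575 476 438 762 736 459 289 538 706 692 694]
 [546 553 407 745 731 725 630 717 696 697 682]
 [551 542 317 743 710 713 711 700 694 696 686]
 [551 543 373 744 702 697 710 696 700 697 697]]
```

Run:
```python
from h import *
a=snapshot("top"); b=snapshot("scene")
A=dict(a,img=cv2.imread("pics/top0.png")[:,:,::-1]);B=dict(b,img=cv2.imread("pics/scene0.png")[:,:,::-1])
def cen(s,x,y,r=3):
    I=s["img"].astype(float)[y-r:y+r+1,x-r:x+r+1]
    w=np.clip(I[...,0]-np.maximum(I[...,1],I[...,2])-25,0,None)
    yy,xx=np.mgrid[y-r:y+r+1,x-r:x+r+1]; return np.array([(w*xx).sum(),(w*yy).sum()])/w.sum()
mv=np.array([-.0167,.0958,0])
for n,s0,c in(("top",A,(240,202)),("scene",B,(412,204))):
    d=cen(s0,*c); q=plane(s0,d,.03)+mv; print(n,d,"dot0",q-mv,"now",q,"px",proj(s0,q))
    for z in(.03,.038,.05,.06,.08): print("  ",z,np.round(proj(s0,q+[0,0,z-.03]),2))
I0=B["img"].astype(int).sum(2); print(I0[182:198,433:446])
I0=A["img"].astype(int).sum(2); print(I0[201:210,208:220])
```

```text
top [239.36808511 201.97021277] dot0 [0.52804695 0.20381754 0.03      ] now [0.51134695 0.29961754 0.03      ] px [215.29784799 206.22789396]
   0.03 [215.3  206.23]
   0.038 [214.79 205.99]
   0.05 [214.01 205.64]
   0.06 [213.35 205.34]
   0.08 [212.01 204.72]
scene [411.98113208 203.91509434] dot0 [0.52515381 0.20362627 0.03      ] now [0.50845381 0.29942627 0.03      ] px [437.44952214 196.39574076]
   0.03 [437.45 196.4 ]
   0.038 [438.03 194.57]
   0.05 [438.9 191.8]
   0.06 [439.64 189.47]
   0.08 [441.15 184.72]
[[428 424 384 271 238 239 239 220 160 120 114 117 119]
 [427 426 427 284 237 240 240 231 204 157 119 113 118]
 [427 427 425 285 238 237 236 225 215 211 168 123 112]
 [425 424 423 284 235 238 238 218 216 226 216 170 120]
 [423 425 423 284 242 223 228 210 225 248 259 225 168]
 [423 411 410 365 261 239 231 216 250 283 287 269 229]
 [416 443 384 347 292 285 236 217 257 294 303 263 240]
 [498 520 364 301 302 301 229 227 279 298 282 244 229]
 [541 485 340 303 302 285 227 234 260 261 243 232 230]
 [415 363 311 284 278 235 221 224 232 229 230 235 232]
 [286 269 258 245 240 214 216 225 231 233 233 234 231]
 [366 260 228 230 232 218 220 230 230 231 230 230 227]
 [413 274 226 231 228 221 227 229 228 227 225 223 221]
 [312 248 230 229 225 226 227 225 226 222 220 221 217]
 [228 226 228 224 219 222 219 220 221 217 218 216 217]
 [223 222 221 220 220 217 215 217 216 216 218 219 220]]
[[317 168 122 120 136 334 315 309 309 308 308 308]
 [322 214 120 118 148 336 311 306 300 301 299 309]
 [313 197 111 178 133 273 323 316 314 324 329 330]
 [318 271 246 346 123 236 351 337 335 331 328 326]
 [333 343 100 165 121 168 261 305 325 320 319 317]
 [328 329 162 152 216 250 264 297 312 306 304 298]
 [318 326 333 332 326 319 309 307 304 307 303 309]
 [301 302 308 308 310 308 308 307 307 308 306 308]
 [305 308 305 309 307 306 309 307 307 306 307 310]]
```

```bash
python3 -m creep '0 -0.001 0 0 0 0;0 0 0 0 0 0;0 0 0 0 0 0'
python3 -m creep '0 0 0 0 0 0;0 0 0 0 0 0;0 0 0 0 0 0;0 0 0 0 0 0;0 0 0 0 0 0' 0.05
python3 -m creep '0 0 -0.02 0 0 0;0 0 -0.04 0 0 0;0 0 -0.04 0 0 0;0 0 -0.04 0 0 0;0 0 0 0 0 0' 0.085
python3 go.py .6535 -.2675 .030 2.837
```

```text
t: 5.03
position: [0.5524, 0.0528, 0.0389]
eef_rot: [3.141, -0.0, -2.975]
force: [-4.2, 0.5, 8.8]
gripper_width: 0.0165
grip_force: 39.4
t: 5.45
position: [0.5527, 0.0526, 0.0382]
eef_rot: [3.142, -0.0, -2.975]
force: [0.9, -0.9, 0.2]
gripper_width: 0.0501
grip_force: 0.0
t: 5.87
position: [0.5567, 0.0525, 0.1859]
eef_rot: [-3.139, 0.011, -2.975]
force: [1.0, -0.8, -0.1]
gripper_width: 0.0848
grip_force: 0.0
turn (tool axes) [3.000e-04 1.100e-02 4.709e-01] shift after turn [-0.1884 -0.2763  0.1559]
t 5.8667 pos [0.5567 0.0525 0.1859] rot [-3.1394  0.0107 -2.9753] F [ 1.  -0.8 -0.1] w 0.0848 grip 0.0
```

```bash
python3 -m creep '0 0 0 0 0 0.118;0 0 0 0 0 0.118;0 0 0 0 0 0.118;0 0 0 0 0 0.117;-0.021 -0.031 0 0 0 0;-0.021 -0.031 0 0 0 0;-0.021 -0.031 0 0 0 0;-0.021 -0.031 0 0 0 0;-0.021 -0.031 0 0 0 0;-0.021 -0.031 0 0 0 0;-0.021 -0.031 0 0 0 0;-0.021 -0.031 0 0 0 0'
python3 -m creep '-0.02 -0.028 0 0 0 0;0 0 0 0 0 0;0 0 0 0 0 0'
python3 go.py .6535 -.2675 .030 2.837
python3 - <<'E'
from h import *
a=snapshot("top"); b=snapshot("scene")
c=lambda s,x,y:cv2.resize(s["img"][y:y+32,x:x+32,::-1],None,fx=12,fy=12,interpolation=cv2.INTER_CUBIC)
cv2.imwrite("pics/n3.png",np.hstack([c(a,196,180),c(b,424,170)]))
def cen(s,x,y,r=3):
    I=s["img"].astype(float)[y-r:y+r+1,x-r:x+r+1]
    w=np.clip(I[...,0]-np.maximum(I[...,1],I[...,2])-60,0,None)
    yy,xx=np.mgrid[y-r:y+r+1,x-r:x+r+1]; return np.array([(w*xx).sum(),(w*yy).sum()])/w.sum()
for n,s,d in(("top",a,cen(a,215,207,2)),("scene",b,cen(b,438,197,2))):
    q=plane(s,d,.03); print(n,d,q,[np.round(proj(s,q+[0,0,z]),2) for z in(.008,.03,.05)])
print(b["img"].astype(int).sum(2)[182:200,433:446])
print(a["img"].astype(int).sum(2)[202:211,209:220])
E
```

```text
t: 6.87
position: [0.6387, -0.2362, 0.1781]
eef_rot: [3.142, -0.0, 2.837]
force: [0.3, -0.1, -0.1]
gripper_width: 0.0851
grip_force: 0.0
t: 7.12
position: [0.649, -0.269, 0.1771]
eef_rot: [3.141, -0.001, 2.834]
force: [0.1, 0.6, -0.7]
gripper_width: 0.0847
grip_force: 0.0
turn (tool axes) [ 0.0002 -0.0009 -0.0028] shift after turn [-0.0038  0.0028  0.1471]
t 7.1167 pos [ 0.649  -0.269   0.1771] rot [ 3.1414e+00 -9.0000e-04  2.8342e+00] F [ 0.1  0.6 -0.7] w 0.0847 grip 0.0
top [215.33653846 206.42692308] [0.51055091 0.29944084 0.03      ] [array([214.83, 206.19]), array([213.39, 205.54]), array([212.05, 204.93])]
scene [437.70103093 196.31443299] [0.50825332 0.30040843 0.03      ] [array([438.28, 194.49]), array([439.9 , 189.39]), array([441.41, 184.64])]
[[476 473 473 474 476 472 474 437 270 148 152 188 206]
 [475 473 476 475 476 474 473 438 293 188 142 154 186]
 [474 475 472 475 476 475 476 424 293 330 276 169 150]
 [476 475 472 475 474 476 474 370 273 380 419 298 167]
 [475 473 472 475 474 453 460 317 299 462 513 448 298]
 [472 461 459 458 464 491 448 299 422 555 579 508 437]
 [465
[... 379 characters left out ...]

 [589 583 582 543 501 454 560 557 474 399 430 441 438]
 [582 579 580 469 347 365 468 564 555 473 394 423 437]
 [581 574 576 539 442 369 434 562 585 565 478 397 427]
 [587 577 577 581 437 503 546 580 587 586 570 483 404]
 [590 582 586 587 401 550 592 588 587 586 595 573 481]]
[[389 212 197 298 765 719 707 686 355 492 719]
 [359 208 305 250 641 737 720 694 480 739 714]
 [485 440 612 226 502 764 739 690 471 719 708]
 [610 185 289 182 146 361 520 646 729 707 692]
 [590 327 191 481 511 412 219 342 613 699 694]
 [586 592 354 765 752 734 237 421 729 701 700]
 [549 554 334 625 736 733 737 727 704 696 690]
 [559 557 392 536 730 712 714 706 697 699 692]
 [556 558 376 549 732 702 709 705 701 704 700]]
```

View pics/n3.png

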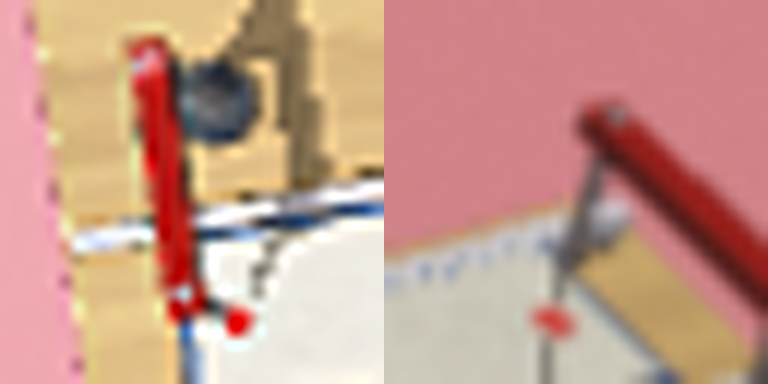

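The dot is now whole in both views: top (215.3,206.4), scene (437.6,196.3). The needle line meets its centre to about 1 mm. Now I grasp the block.

```bash
python3 -m creep '-0.0038 0.0028 0.03 0 0 -0.0028;0 0 0.04 0 0 0;0 0 0.04 0 0 0;0 0 0.025 0 0 0;0 0 0.012 0 0 0;0 0 0 0 0 0;0 0 0 0 0 0' 
python3 -m creep '0 0 0 0 0 0;0 0 0 0 0 0;0 0 0 0 0 0;0 0 0 0 0 0;0 0 0 0 0 0;0 0 0 0 0 0;0 0 0 0 0 0;0 0 0 0 0 0' 0.0 80
python3 -m creep '0 0 -0.02 0 0 0;0 0 -0.04 0 0 0;0 0 -0.03 0 0 0;0 0 0 0 0 0;0 0 0 0 0 0'
python3 - <<'E'
from h import *
a=snapshot("top"); b=snapshot("scene")
cv2.imwrite("pics/g1.png",np.hstack([cv2.resize(s["img"][y:y+80,x:x+80,::-1],None,fx=5,fy=5,interpolation=cv2.INTER_CUBIC) for s,x,y in((a,320,130),(b,225,190))]))
E
```

```text
t: 7.8
position: [0.6542, -0.2649, 0.0324]
eef_rot: [-3.142, 0.001, 2.841]
force: [0.4, 0.3, 0.5]
gripper_width: 0.0848
grip_force: 0.0
t: 8.47
position: [0.654, -0.2662, 0.032]
eef_rot: [-3.141, 0.001, 2.839]
force: [-1.5, -3.7, 6.4]
gripper_width: 0.0131
grip_force: 79.1
t: 8.88
position: [0.6546, -0.2658, 0.1226]
eef_rot: [-3.141, 0.003, 2.84]
force: [-0.5, -0.1, -4.1]
gripper_width: 0.0131
grip_force: 78.7
```

View pics/g1.png

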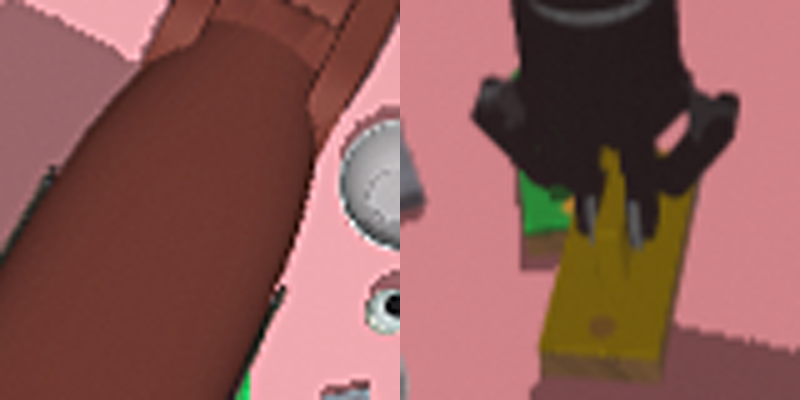

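The block is held level at scene (~(270,245)), brass dot end (265,255) away from the robot, green block untouched.

```bash
python3 - <<'E'
from h import *
b=snapshot("scene"); z=.023+.0906
c=[plane(b,p,z) for p in((253.0,258.6),(277.0,260.6))]; m=(c[0]+c[1])/2; d=c[1]-c[0]
u=np.array([np.cos(-.302),np.sin(-.302),0]); n=np.array([-u[1],u[0],0]); print(np.linalg.norm(d),np.arctan2(d[1],d[0])-np.pi/2)
o=m-.07*u; t=read_state()["position"]; print(o,t,"off along/lat",(o-t)@u,(o-t)@n)
E
python3 -m creep '0 0 0 0 0 -0.118;0 0 0 0 0 -0.118;0 0 0 0 0 -0.118;0 0 0 0 0 -0.115;0 0 0 0 0 0'
python3 go.py .6152 .1394 .085 3.308
```

```text
0.059829810344210234 -0.31179077753179407
[ 0.65202766 -0.2623308   0.1136    ] [ 0.65237042 -0.26476473  0.11893811] off along/lat -0.0010511736327559777 0.0022218226834602992
t: 9.45
position: [0.6526, -0.2649, 0.119]
eef_rot: [3.139, -0.003, -2.969]
force: [-0.7, 0.0, -3.6]
gripper_width: 0.013
grip_force: 78.5
turn (tool axes) [ 0.0023 -0.0028  0.0059] shift after turn [-0.0301  0.4049  0.034 ]
t 9.45 pos [ 0.6526 -0.2649  0.119 ] rot [ 3.1393e+00 -2.8000e-03 -2.9693e+00] F [-0.7  0.  -3.6] w 0.013 grip 78.45782518386841
```

```bash
python3 -m creep '-0.0027 0.0365 0 0 0 0.0059;-0.0027 0.0365 0 0 0 0;-0.0027 0.0365 0 0 0 0;-0.0027 0.0365 0 0 0 0;-0.0027 0.0365 0 0 0 0;-0.0027 0.0365 0 0 0 0;-0.0027 0.0365 0 0 0 0;-0.0027 0.0365 0 0 0 0;-0.0027 0.0365 0 0 0 0;-0.0027 0.0365 0 0 0 0;-0.0027 0.0365 0 0 0 0'
python3 -m creep '0 0 0 0 0 0;0 0 0 0 0 0;0 0 0 0 0 0;0 0 0 0 0 0'
python3 go.py .6152 .1394 .083 3.308
```

```text
t: 10.37
position: [0.6172, 0.1372, 0.1201]
eef_rot: [3.141, -0.002, -2.985]
force: [1.4, 0.9, -3.8]
gripper_width: 0.0129
grip_force: 79.2
t: 10.7
position: [0.6182, 0.1345, 0.1207]
eef_rot: [-3.141, -0.001, -2.983]
force: [-0.0, -0.1, -4.1]
gripper_width: 0.0129
grip_force: 79.7
turn (tool axes) [-0.0003 -0.0011 -0.008 ] shift after turn [0.0021 0.0054 0.0377]
t 10.7 pos [0.6182 0.1345 0.1207] rot [-3.1413e+00 -1.1000e-03 -2.9831e+00] F [-0.  -0.1 -4.1] w 0.0129 grip 79.66096043586731
```

```bash
python3 -m creep '0.002 0.0054 0.01 0 0 -0.008;0 0 0.015 0 0 0;0 0 0.012 0 0 0;0 0 0 0 0 0;0 0 0 0 0 0'
python3 go.py .6152 .1394 .075 3.308
python3 -m creep '0 0 0.002 0 0 0;0 0 0.002 0 0 0;0 0 0.002 0 0 0;0 0 0 0 0 0;0 0 0 0 0 0'
python3 go.py .6152 .1394 .068 3.308
```

```text
t: 11.12
position: [0.6148, 0.1398, 0.0833]
eef_rot: [3.141, -0.002, -2.974]
force: [0.1, 0.1, -3.6]
gripper_width: 0.0128
grip_force: 79.6
turn (tool axes) [ 0.0002 -0.002   0.0014] shift after turn [-0.0004 -0.0005  0.0083]
t 11.1167 pos [0.6148 0.1398 0.0833] rot [ 3.1414e+00 -2.0000e-03 -2.9738e+00] F [ 0.1  0.1 -3.6] w 0.0128 grip 79.6422815322876
t: 11.53
position: [0.6156, 0.1405, 0.0784]
eef_rot: [-3.142, 0.0, -2.973]
force: [0.7, -0.7, -2.3]
gripper_width: 0.0132
grip_force: 79.6
turn (tool axes) [-0.      0.0002  0.0027] shift after turn [ 0.0006 -0.001   0.0104]
t 11.5333 pos [0.6156 0.1405 0.0784] rot [-3.1416e+00  2.0000e-04 -2.9725e+00] F [ 0.7 -0.7 -2.3] w 0.0132 grip 79.64097261428833
```

```bash
for i in 1 2; do python3 -m creep '0 0 0.0015 0 0 0;0 0 0.0015 0 0 0;0 0 0 0 0 0;0 0 0 0 0 0' | egrep 'pos|^force'; done
```

```text
position: [0.6155, 0.1405, 0.0752]
force: [-0.0, -0.4, -3.6]
position: [0.6158, 0.1405, 0.0723]
force: [1.8, 0.4, -4.0]
```

Underside is now below the pin tip with no contact force, so the bore is over the pin. Pressing down.

```bash
for i in 1 2 3; do python3 -m creep '0 0 0.0015 0 0 0;0 0 0.0015 0 0 0;0 0 0 0 0 0;0 0 0 0 0 0' | egrep 'pos|^force|rot'; done
```

```text
position: [0.6159, 0.1404, 0.0693]
eef_rot: [-3.141, 0.001, -2.973]
force: [2.5, -0.2, -4.1]
position: [0.616, 0.1405, 0.0667]
eef_rot: [-3.141, 0.001, -2.973]
force: [3.1, -1.5, 1.5]
position: [0.616, 0.1405, 0.0639]
eef_rot: [-3.141, 0.001, -2.973]
force: [2.2, -1.7, 6.1]
```

```bash
for i in 1 2 3; do python3 -m creep '0 0 0.0015 0 0 0;0 0 0 0 0 0;0 0 0 0 0 0' | egrep 'pos|^force|rot'; done
```

```text
position: [0.6161, 0.1405, 0.0629]
eef_rot: [-3.141, 0.001, -2.973]
force: [0.2, -2.7, 10.5]
position: [0.6161, 0.1405, 0.0628]
eef_rot: [-3.141, 0.002, -2.973]
force: [-5.2, -3.3, 22.9]
position: [0.6162, 0.1405, 0.0627]
eef_rot: [-3.141, 0.003, -2.972]
force: [-12.0, -3.3, 38.4]
```

Hit the stop hard at 62.8 mm; ease off slightly and look.

```bash
python3 -m creep '0 0 -0.001 0 0 0;0 0 0 0 0 0;0 0 0 0 0 0;0 0 0 0 0 0'
python3 - <<'E'
from h import *
a=snapshot("top"); b=snapshot("scene")
cv2.imwrite("pics/f1.png",np.hstack([cv2.resize(b["img"][160:260,310:490,::-1],None,fx=4,fy=4,interpolation=cv2.INTER_CUBIC)]))
def cen(s,x,y,r=2):
    I=s["img"].astype(float)[y-r:y+r+1,x-r:x+r+1]
    w=np.clip(I[...,0]-np.maximum(I[...,1],I[...,2])-60,0,None)
    yy,xx=np.mgrid[y-r:y+r+1,x-r:x+r+1]; return np.array([(w*xx).sum(),(w*yy).sum()])/max(w.sum(),1)
print(cen(a,215,207),cen(b,438,197)); s=read_state(); print(s["force"],s["position"])
E
```

```text
t: 14.28
position: [0.6161, 0.1405, 0.0628]
eef_rot: [-3.141, 0.002, -2.973]
force: [-6.4, -3.3, 28.3]
gripper_width: 0.0127
grip_force: 84.5
[0. 0.] [437.69633508 196.31413613]
[-7.27484007 -3.68173742 28.03790355] [0.61611427 0.1404758  0.06280273]
```

View pics/f1.png

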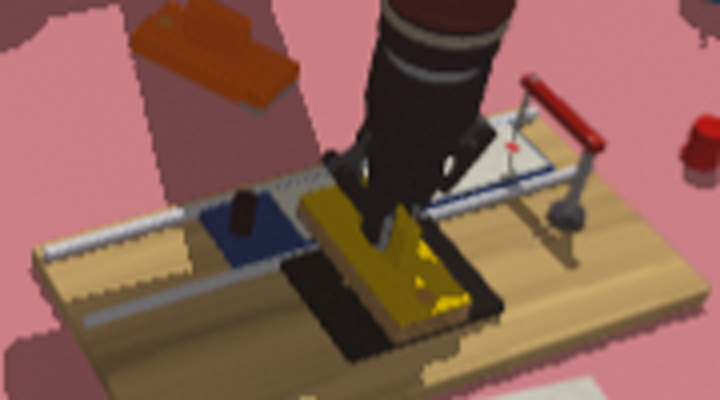

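The block sits flush and square on the bed, with the brass-dot end away from the robot. The dot is still at (437.7,196.3) under the needle.

```bash
python3 -c "
from rig import *
print(finish_job())"
```

```text
the job is handed in; nothing more can be done
None
```

I handed the job in at about 14 s. The red dot is under the needle to about 1 mm by the camera, and the yellow block is on the pin, square with its brass dot away from the robot, held at the bed's stop with about 28 N. I never touched the green block, brush, ink bottle, bowl or pots.

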